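# Clamp the blue specimen carrier under the stage's sprung finger

### The job

Take the blue specimen carrier from the tray, lay it on the deck of the inspection stage with its sloped nose towards the sprung hold-down finger, and slide it along the deck so that the nose pushes the finger up and the carrier slips beneath it. Push it fully home and press it snugly against the brass end stops for a moment with about 8 N (never 20 N, the glass would crack, and do not press it hard on the deck either), then let go so that it lies flat, clamped by the finger. Leave the other carriers and the other things on the bench where they are.

Things in the scene. Friction and masses are not known exactly. Their poses are not given: they have to be found in the camera images.
- blue_carrier_tab (a point): the point to grip on the blue specimen carrier: on the axis of its upright tab (24 mm along x, 12 mm across y, reaching from 12 to 50 mm above the underside), 34 mm above the underside, so that fingertips 19 mm lower still clear the plate by 3 mm. x points to the sloped nose, whose end is 84 mm ahead of this point; z up
- blue_carrier_base (a point): centre of the blue carrier's underside, 32 mm ahead of and 34 mm below the grip point; x to the nose, z up. A plate 104 x 50 mm, 12 mm thick, whose front 26 mm slope down to a 2.5 mm thin nose; a round glass window in the middle; 105 to 200 g; lies flat on the tray
- stage_home (a point): point on the deck (24 mm above the bench) of the inspection stage, a fixed grey block reaching 125 mm behind to 105 mm ahead of this point, 100 mm wide: where the centre of the carrier's underside lies when home. x: push direction, to the end stops. Lay the carrier down 55 to 70 mm behind this point, nose between the flared ends of the rails
- stop_face (a point): the face of the two rigid brass end stops (16 mm high, at 21 mm either side of the middle), at deck height, 52 mm ahead of stage_home, same axes; the nose's end bears on it when home. Not measured well enough to go by: feel for contact. About 8 N is right; at least 3 N for 0.2 s, less than 20 N; friction takes 1 to 3 N of a push at the tab
- rail_mouth (a point): middle of the mouth between the two aluminium side rails, at deck height, 35 mm behind stage_home, same axes. The rails are 7 mm high; between their flared ends the mouth is about 76 mm wide here and narrows to a straight channel 56 mm wide from 8 mm behind to 54 mm ahead of stage_home
- finger_nose (a point): centre of the red roller (radius 6 mm, 16 mm wide) at the free end of the sprung steel finger; on the middle line, 15 mm ahead of stage_home. Its underside hangs 4 mm above the deck at rest, 12 mm on the carrier. Its hinge lies 70 mm further ahead, 22 mm above the deck, between two posts 30 mm high
- finger (a joint): angle of the sprung finger: 0 at rest (down), growing as its nose is lifted, about 0.115 with the carrier under it. It bears down with about 2.5 N at rest, 4 N on the carrier; slipping the slope under takes a push of about 2 to 6 N, sliding on below it 0 to 3 N, for the deck is slippery (friction 0.15; more if pressed down)
- orange_carrier_tab (a point): grip point of the orange carrier, the same shape, leave alone
- white_carrier_tab (a point): grip point of the white carrier, the same shape, leave alone
- end_stop: the pair of end stops, fixed to the stage; origin on the bench below stage_home, same axes
- tray: flat black rubber parking tray, 140 x 290 x 8 mm, fixed, on which the three carriers lie about 95 mm apart in any order; origin under its centre
- petri: closed clear petri dish, 94 mm across, 18 mm high; origin under its centre; leave alone
- jar: amber jar, 52 mm across, 70 mm high; origin under its centre; leave alone
- beaker: glass beaker, 68 mm across, 85 mm high; origin under its centre; leave alone
- tweezers: steel tweezers, 140 mm long, lying; leave alone
- slidebox: green slide box, 85 x 120 x 33 mm; origin under its centre; leave alone
- stage: the inspection stage; origin on the bench, 24 mm below stage_home, same axes
Not all that is in view belongs to the job. What is shaped like the part that bears blue_carrier_tab but turquoise is not meant.

How it is judged (in metres and radians):
On the way, in this order (a step that is already met when the one before it is completed fails the run):
1. the blue carrier lies flat on the deck under the lifted finger, which bears on it (y of blue_carrier_base in the frame of stage_home between -0.004 and 0.004 m and z of blue_carrier_base in the frame of stage_home below 0.003 m and value of joint finger between 0.09 and 0.14 rad and contact force between finger and blue_carrier above 1 N and x of blue_carrier_base in the frame of stage_home below -0.0005 m), for 0.05 s.
2. it is pressed against the end stops with 3 N or more, under the finger (y of blue_carrier_base in the frame of stage_home between -0.004 and 0.004 m and z of blue_carrier_base in the frame of stage_home below 0.003 m and value of joint finger between 0.09 and 0.14 rad and contact force between finger and blue_carrier above 1 N and contact force between blue_carrier and end_stop above 3 N), for 0.2 s.
At the end, for the whole second after the job is handed in: The blue carrier lies still and flat on the deck, between the rails (4 mm), within 2.5 mm of fully home against the end stops, nose first, square to the stage within 0.06 rad, with the finger bearing down on its top with more than 1 N (finger angle 0.09 to 0.14), released (y of blue_carrier_base in the frame of stage_home between -0.004 and 0.004 m and z of blue_carrier_base in the frame of stage_home below 0.003 m and value of joint finger between 0.09 and 0.14 rad and contact force between finger and blue_carrier above 1 N and x of blue_carrier_base in the frame of stage_home between -0.0025 and 0.002 m and angle between blue_carrier_base's own z axis and vertical below 0.03 rad and angle between the x axis of blue_carrier_base and the x axis of stage_home, either way round below 0.06 rad and linear speed of blue_carrier below 0.01 m/s); the robot touches nothing.
It fails at once if the carrier is rammed against the end stops with 20 N or more (contact force between blue_carrier and end_stop above 20 N).
It fails at once if the carrier is pressed on the stage or its parts with 50 N or more in all (contact force between blue_carrier and stage above 50 N).
It fails at once if the finger is bent back beyond 0.4 rad (value of joint finger above 0.4 rad).
It fails at once if another carrier or anything else loose on the bench is moved by more than 20 mm (distance of any of orange_carrier_tab, white_carrier_tab, petri, jar, beaker, tweezers, slidebox from where it was at the start of the episode above 0.02 m).
It also fails if it takes over 53 s, if anything falls off the work surface, if the arm or the gripper's body presses on something with over 40 N, if the wrist force passes 120 N, or if a joint passes its speed limit or range.

### The arm

A 6-joint arm with a two-finger parallel gripper is mounted at the origin on the work surface. World frame = base frame: x ahead of the robot, y to its left, z up, the work surface at z = 0. Lengths are in mm, angles in rad, forces in N, time in s.
With the tool pointing down it reaches from about 300 to 775 mm from the base axis. Payload 14.6 kg.
Tool frame: the origin (TCP) lies between the finger pads; the fingertips stand 11 mm ahead of it and the grasp point (between the pads) lies 8 mm behind it; z points along the fingers, y is the direction in which the jaws open and shut (so a half turn about z gives the same grasp; the last joint's range is limited). The gripper opens to 94 mm and grips with 3 to 60 N. Pads are 16 mm wide; open, the fingers measure 119 mm over their backs; the gripper's body (75 mm by 177 mm) begins 78 mm behind the grasp point.
Start: joints at [-1.352, 0.3, 1.521, -0, 1.321, -0.067], TCP at [155.052, -527.682, 216.446] pointing down, gripper open.
Joint ranges: [-3.03, 3.03], [-0.79, 2.21], [0.23, 2.52], [-1.04, 4.18], [0, 3.07], [-2.55, 2.55]. Speed limits (rad/s): [2.22, 2.22, 2.57, 3.14, 3.14, 3.14].

### API

Orientations are given as [roll, pitch, yaw] about the fixed x, y, z axes, in that order (R = Rz(yaw) Ry(pitch) Rx(roll)).
In Python, from cell import * gives the robot as it stands.
- The arm moves only by the tool arm_command, never from a script. Its argument "deltas" is a list of rows, each an object with "xyz": the shift along the world's x, y, z in m, a list of three; "turn": the turn, a rotation vector about the world's x, y, z in rad, a list of three. A call has 1 to 12 rows; each row shifts and turns the commanded pose from where the row before left it; what a row does not reach is not made up. A row lasts 1/8 s, in which the tool goes at most 62.5 mm and 10.7 degrees, less where a joint would pass 70% of its speed; a pose out of reach is approached as far as the arm can. A call with a gripper value outside its range is refused whole. "gripper" is the closure, from 0 (fully open) to 1 (shut), set as the call begins (left out, the last holds). The fingers move at their own pace and stop on an object; "force" is the grip in N (left out, the last holds). Time passes only in rows, so rows that do not move let the fingers close. It gives the time, the measured TCP pose, the force and the opening at its end, in the units of the state.
- read_state(): the state, without advancing time (a new reading comes with each control period).
- camera(name): name is "scene" or "top" or "wrist"; returns a dict with "color" (480x640x3 uint8, red, green, blue), "fx", "fy", "cx", "cy" (pixels), "rvec" (rotation vector, rad) and "tvec" (3), from world to camera coordinates, as OpenCV has them; the wrist camera has in their place "mount" (4x4, takes a point from camera to tool coordinates, whose origin is the TCP and whose axes are the flange's). Camera axes: x right, y down, z forward; pixel columns grow to the right and rows downward; lengths in mm; the calibration is good to about 2 mm. The wrist camera is an equidistant fisheye: a pixel r from the principal point sees the ray r / f radians off the axis. A picture is of the moment at which its call begins: read the wrist's pose just before it. There is no depth.
- sign_off(): hands the job in, once; it reports no verdict.
The state is a dict: "clock": time; "joints": joint angles; "qd": joint speeds; "effort": joint torques, N m; "eef_pos": TCP position; "eef_rot": TCP orientation; "wrist_force": force on the tool from outside, world axes, zero at the start; "moment": the same for the moment, N m; "finger_gap": finger opening in mm.
Only numpy, scipy, OpenCV 4.12 (cv2) and the standard library are available. Lean on these libraries where they do the work, as an engineer would, in place of code of your own. Each camera call takes 0.05 s, during which the arm holds its last target.

## Working session

There is one attempt and no reset: what is moved stays moved. The work goes in short steps, Python scripts to look and compute and a tool call to move; the robot and the scene stay as the last step left them, time stands still between calls to the robot, and variables do not carry over. Pictures are saved under pics/ and viewed, and the job is handed in when it is done.

Besides the shell and the picture viewer there is one more tool, called after "Request:" as name([rows], argument=value, ...), one row to a line, values as JSON. arm_command: Moves the arm, as the interface text tells. Its arguments: {"type":"object","properties":{"deltas":{"type":"array","items":{"type":"object","properties":{"xyz":{"type":"array","items":{"type":"number"}},"turn":{"type":"array","items":{"type":"number"}}}}},"gripper":{"type":"number"},"force":{"type":"number"}},"required":["deltas"]}

```bash
ls; mkdir -p pics
python3 - <<'E'
from cell import *
import cv2
s=read_state();print(s)
for n in ["scene","top"]:
    c=camera(n);cv2.imwrite(f"pics/{n}0.png",c["color"][:,:,::-1]);print(n,{k:v for k,v in c.items() if k!="color"})
E
```

```text
pics
{'clock': 0.0, 'joints': array([-1.35159260e+00,  3.00520687e-01,  1.52159069e+00, -1.57684776e-05,
        1.32067922e+00, -6.66075736e-02]), 'qd': array([-0.00116355, -0.00013384, -0.00033649,  0.00078939,  0.00097802,
        0.00141681]), 'effort': array([-2.75664141e-03, -5.31807876e+01, -3.52732587e+01,  7.06564612e-02,
        2.43387348e-02, -8.21946969e-05]), 'eef_pos': array([ 154.99975751, -527.44730303,  215.85505211]), 'eef_rot': array([-3.14039635e+00, -6.44939472e-05,  2.85815175e-01]), 'wrist_force': array([-0.12105909, -0.41795841, -0.36013064]), 'moment': array([ 0.00097563, -0.0678157 , -0.00515837]), 'finger_gap': 94.05632321252044}
scene {'fx': 617.6375856382687, 'fy': 617.6375856382687, 'cx': 319.48760458735285, 'cy': 244.56606744773072, 'rvec': array([ 2.04517213,  0.61900406, -0.3752246 ]), 'tvec': array([-456.27416737,  -66.46136682, 1716.84040973])}
top {'fx': 612.5369553939813, 'fy': 612.5369553939813, 'cx': 312.88369139999037, 'cy': 250.5425758810415, 'rvec': array([ 2.15363093, -2.20974833,  0.07160718]), 'tvec': array([  43.00445128,  533.47012906, 1750.48237328])}
```

View pics/scene0.png

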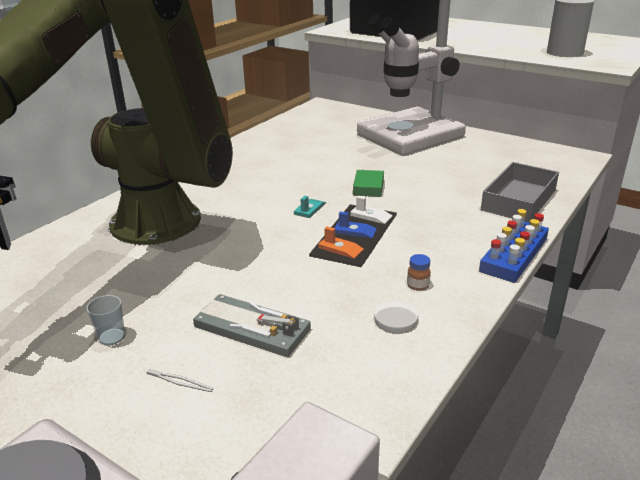

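View pics/top0.png

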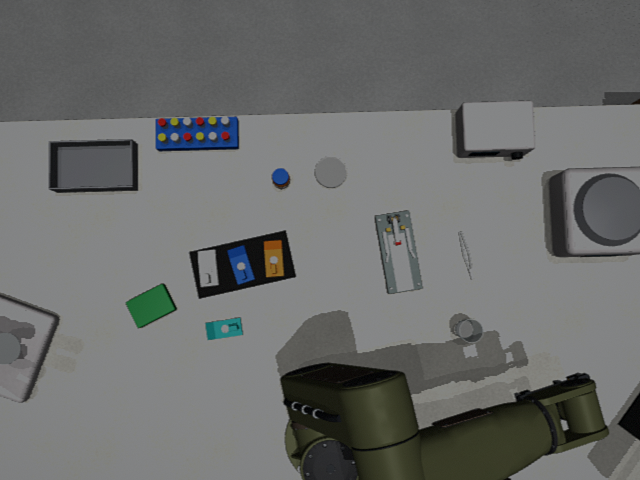

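Candidates for the target: blue carrier on the tray (top px 240,265; scene 352,227), the turquoise decoy (top 225,328; scene 310,207), and the blue tube rack (top 197,133) and blue jar lid (top 280,176). I choose the blue carrier on the tray. Next I check it in close crops.

Run:
```python
import cv2
t=cv2.imread("pics/top0.png")
cv2.imwrite("pics/t_tray.png",cv2.resize(t[225:305,185:300],None,fx=6.5,fy=6.5,interpolation=cv2.INTER_CUBIC))
cv2.imwrite("pics/t_stage.png",cv2.resize(t[205:300,365:435],None,fx=6,fy=6,interpolation=cv2.INTER_CUBIC))
```

```text
(no output)
```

View pics/t_tray.png

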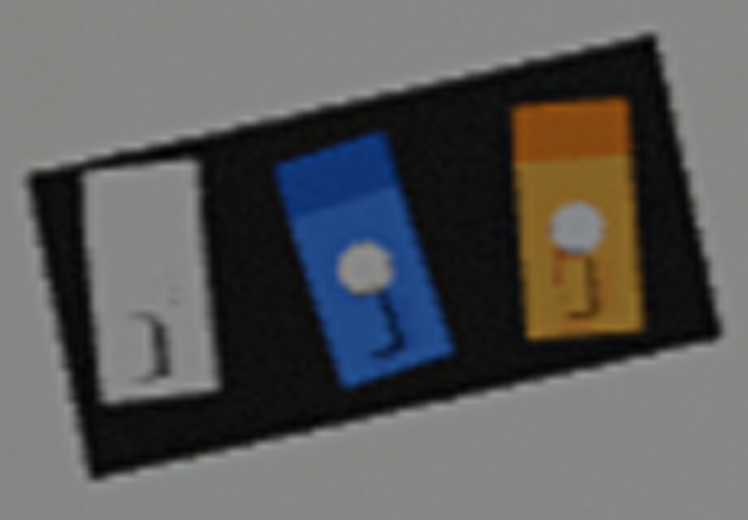

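View pics/t_stage.png

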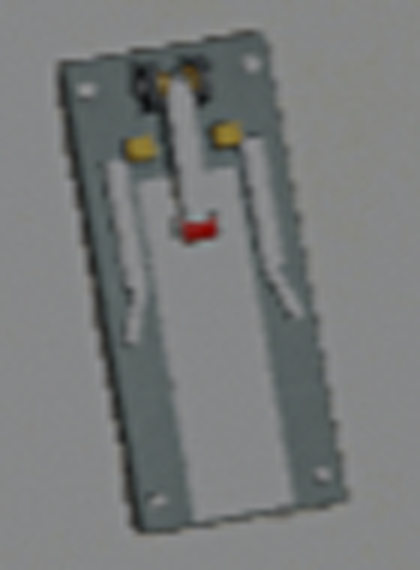

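```bash
cat > h.py <<'E'
from cell import *
import numpy as np, cv2
from scipy.spatial.transform import Rotation as Ro
def topray(c,px,z):
    R,_=cv2.Rodrigues(np.array(c["rvec"],float)); t=np.array(c["tvec"],float)
    C=-R.T@t; px=np.atleast_2d(px).astype(float)
    d=np.c_[(px[:,0]-c["cx"])/c["fx"],(px[:,1]-c["cy"])/c["fy"],np.ones(len(px))]@R
    return C+d*((z-C[2])/d[:,2])[:,None]
def wristray(c,s,px,z):
    M=np.array(c["mount"],float); R=Ro.from_euler("xyz",s["eef_rot"]).as_matrix()
    px=np.atleast_2d(px).astype(float)
    u=(px-[c["cx"],c["cy"]])/[c["fx"],c["fy"]]; th=np.linalg.norm(u,axis=1)
    d=np.c_[u*np.where(th>1e-9,np.sin(th)/np.maximum(th,1e-9),1)[:,None],np.cos(th)]
    d=d@M[:3,:3].T@R.T; C=np.array(s["eef_pos"])+R@M[:3,3]
    return C+d*((z-C[2])/d[:,2])[:,None]
def wristproj(c,s,P):
    M=np.array(c["mount"],float); R=Ro.from_euler("xyz",s["eef_rot"]).as_matrix()
    C=np.array(s["eef_pos"])+R@M[:3,3]
    q=(np.atleast_2d(P)-C)@R@M[:3,:3]
    r=np.hypot(q[:,0],q[:,1]); th=np.arctan2(r,q[:,2])
    return np.c_[c["cx"]+c["fx"]*th*q[:,0]/r,c["cy"]+c["fy"]*th*q[:,1]/r]
E
python3 - <<'E'
from h import *
c=camera("top")
np.set_printoptions(precision=1,suppress=True)
b=np.array([(275,165),(385,130),(453,352),(345,388)])/6.5+[185,225]
P=topray(c,b[:2],10.5);P=np.r_[P,topray(c,b[2:],20)];print(P)
n=(P[0]+P[1])/2;t=(P[2]+P[3])/2;d=n-t;print("blue",(n+t)/2,np.linalg.norm(d),np.degrees(np.arctan2(d[1],d[0])),"tab",(n+t)/2-32*d/np.linalg.norm(d))
s=np.array([(72,62),(268,32),(345,497),(152,528)])/6+[365,205]
Q=topray(c,s,24);print(Q);d=(Q[0]+Q[1]-Q[2]-Q[3])/2;L=np.linalg.norm(d);d/=L
m=Q.mean(0);print("stage ctr",m,L,np.linalg.norm(Q[0]-Q[1]),np.degrees(np.arctan2(d[1],d[0])),"home",m+10*d)
print("stops",topray(c,np.array([(142,150),(229,136)])/6+[365,205],40),"roller",topray(c,np.array([(199,229)])/6+[365,205],24+16))
for n,p in dict(jar=(281,177),beaker=(463,326),petri=(331,172)).items(): print(n,topray(c,[p],30))
s=read_state();w=camera("wrist");print({k:v for k,v in w.items() if k!="color"});print(s['wrist_force'])
E
```

```text
[[542.  278.   10.5]
 [556.4 228.5  10.5]
 [456.1 198.9  20. ]
 [441.4 247.1  20. ]]
blue [499.  238.1  15.2] 105.28407673967376 16.745709738135176 tab [468.4 228.9  18.1]
[[ 631.3 -158.7   24. ]
 [ 643.3 -253.5   24. ]
 [ 418.8 -282.    24. ]
 [ 406.4 -189.4   24. ]]
stage ctr [ 525.  -220.9   24. ] 226.647196605163 95.61143531266086 7.512860931489588 home [ 534.9 -219.6   24. ]
stops [[ 586.2 -189.    40. ]
 [ 591.8 -230.6   40. ]] roller [[ 547.7 -214.8   40. ]]
jar [[749.6 116.1  30. ]]
beaker [[ 307.6 -391.8   30. ]]
petri [[760.4 -29.1  30. ]]
{'fx': 371.64829954431775, 'fy': 371.64829954431775, 'cx': 314.7507199086167, 'cy': 241.7386233259254, 'mount': array([[   0. ,   -1. ,   -0.2,   71. ],
       [   1. ,    0. ,    0. ,   -0.3],
       [  -0. ,   -0.2,    1. , -169. ],
       [   0. ,    0. ,    0. ,    1. ]])}
[-0.4 -0.2  0. ]
```

The crop shows a blue plate with its nose up at about top px (236,248) and its tab at the lower end, about (244,275). The turquoise part is off the tray. Measured length is 105 mm against 104 given; the stage measures 227x96 against 230x100. Next I take a wrist look at the stage on the way.

Request:
arm_command([
  {"xyz": [0.034, 0.036, -0.004], "turn": [0, 0, -0.0194]},
  {"xyz": [0.034, 0.036, -0.004], "turn": [0, 0, -0.0194]},
  {"xyz": [0.034, 0.036, -0.004], "turn": [0, 0, -0.0194]},
  {"xyz": [0.034, 0.036, -0.004], "turn": [0, 0, -0.0194]},
  {"xyz": [0.034, 0.036, -0.004], "turn": [0, 0, -0.0194]},
  {"xyz": [0.034, 0.036, -0.004], "turn": [0, 0, -0.0194]},
  {"xyz": [0.034, 0.036, -0.004], "turn": [0, 0, -0.0194]},
  {"xyz": [0.034, 0.036, -0.004], "turn": [0, 0, -0.0194]},
  {"xyz": [0, 0, 0]},
  {"xyz": [0, 0, 0]},
  {"xyz": [0, 0, 0]},
], gripper=0.45)

```text
validation failed for argument at $.de...
```

Run:
```python
from h import *
import pickle
s=read_state();w=camera("wrist");pickle.dump((s,w),open("w1.pkl","wb"));cv2.imwrite("pics/w1.png",w["color"][:,:,::-1]);print(s["clock"],s["eef_pos"],s["eef_rot"],s["finger_gap"],s["wrist_force"])
```

```text
0.2 [ 155.02866412 -527.55684512  216.13241713] [-3.14094610e+00 -2.17420722e-05  2.85840863e-01] 94.27426206167515 [ 0.23751958  0.63201929 -0.17483863]
```

View pics/w1.png

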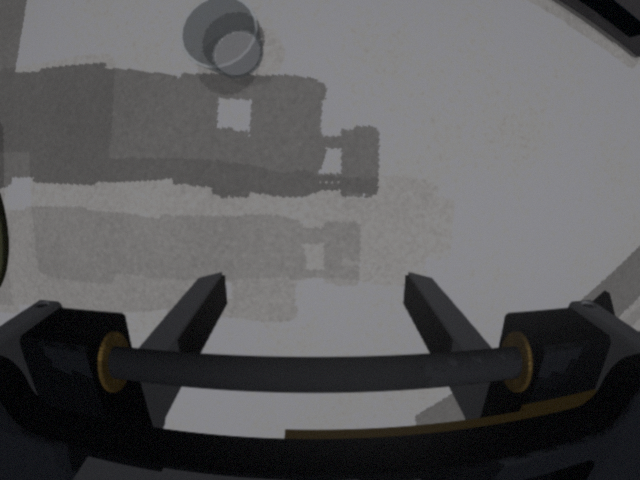

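The wrist view shows only the beaker (px 225,40) and the fingers, since the move was refused. I retry it with every field filled in.

Request:
arm_command([
  {"xyz": [0.034, 0.036, -0.004], "turn": [0, 0, -0.0194]},
  {"xyz": [0.034, 0.036, -0.004], "turn": [0, 0, -0.0194]},
  {"xyz": [0.034, 0.036, -0.004], "turn": [0, 0, -0.0194]},
  {"xyz": [0.034, 0.036, -0.004], "turn": [0, 0, -0.0194]},
  {"xyz": [0.034, 0.036, -0.004], "turn": [0, 0, -0.0194]},
  {"xyz": [0.034, 0.036, -0.004], "turn": [0, 0, -0.0194]},
  {"xyz": [0.034, 0.036, -0.004], "turn": [0, 0, -0.0194]},
  {"xyz": [0.034, 0.036, -0.004], "turn": [0, 0, -0.0194]},
  {"xyz": [0, 0, 0], "turn": [0, 0, 0]},
  {"xyz": [0, 0, 0], "turn": [0, 0, 0]},
  {"xyz": [0, 0, 0], "turn": [0, 0, 0]},
], gripper=0.45, force=20)

```text
clock: 1.62
eef_pos: [426.5, -240.5, 184.6]
eef_rot: [3.141, -0.0, 0.129]
wrist_force: [1.2, 0.8, 1.6]
finger_gap: 51.6
```

Run:
```python
from h import *
import pickle
s=read_state();w=camera("wrist");pickle.dump((s,w),open("w1.pkl","wb"));cv2.imwrite("pics/w2.png",w["color"][:,:,::-1]);print(s["clock"],s["eef_pos"],s["eef_rot"],s["finger_gap"],s["wrist_force"])
```

```text
1.625 [ 426.49309514 -240.49568465  184.55841316] [ 3.14141573e+00 -6.47986876e-05  1.29335882e-01] 51.645976979221636 [1.23858404 0.82378332 1.55055285]
```

View pics/w2.png

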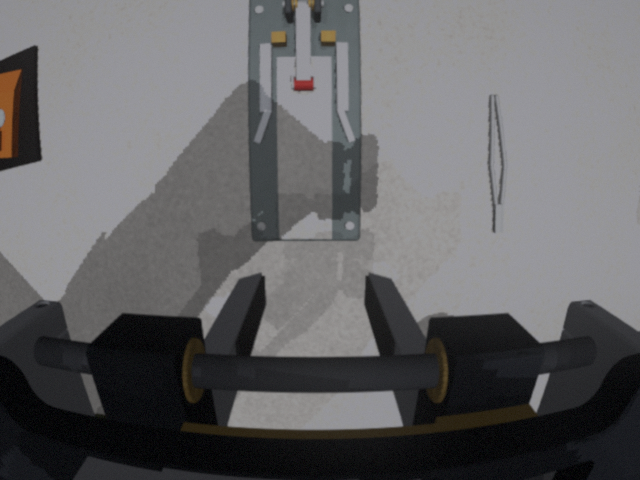

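Run:
```python
import cv2
t=cv2.imread("pics/w2.png")
a=cv2.resize(t[0:130,240:370],None,fx=4.6,fy=4.6,interpolation=cv2.INTER_CUBIC)
a=cv2.convertScaleAbs(a,alpha=1.4,beta=10)
cv2.imwrite("pics/w2a.png",a)
a=cv2.resize(t[120:250,240:370],None,fx=4.6,fy=4.6,interpolation=cv2.INTER_CUBIC)
cv2.imwrite("pics/w2b.png",cv2.convertScaleAbs(a,alpha=1.6,beta=10))
```

```text
(no output)
```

View pics/w2a.png

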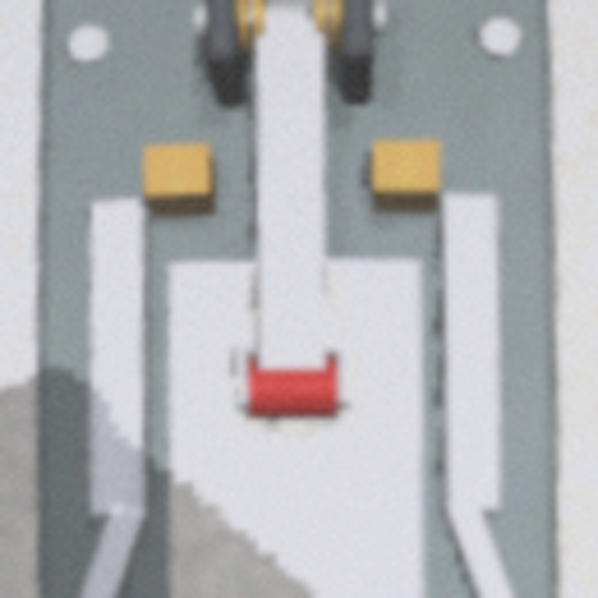

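View pics/w2b.png

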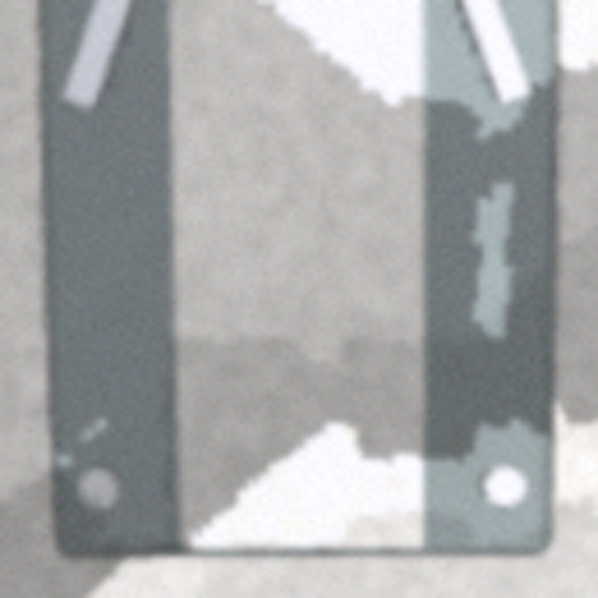

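Run:
```python
from h import *
import pickle
np.set_printoptions(precision=1,suppress=True)
s,w=pickle.load(open("w1.pkl","rb"))
A=lambda p:np.atleast_2d(p)/4.6+[240,0]
B=lambda p:np.atleast_2d(p)/4.6+[240,120]
W=lambda p,z:wristray(w,s,p,z)
hol=W(np.r_[A([(88,43),(500,37)]),B([(97,488),(506,487)])],24)
d=(hol[0]+hol[1]-hol[2]-hol[3])/2;print("holes",hol,np.linalg.norm(d),np.linalg.norm(hol[0]-hol[1]),"yaw",np.degrees(np.arctan2(d[1],d[0])))
e=d/np.linalg.norm(d);n=np.array([-e[1],e[0],0])
m=hol.mean(0);home=m+10*e;home[2]=24;print("home by holes (if symmetric)",home)
L=lambda P:np.c_[(P-home)@e,(P-home)@n]
print("rear edge",L(W(B([(200,550),(420,549)]),24)))
print("side edges",L(W(np.r_[A([(44,250),(552,250)]),B([(45,300),(555,300)])],24)))
print("rail inner",L(W(A([(144,230),(144,480),(442,230),(447,480)]),31)))
print("rail mouth corners inner",L(W(B([(95,107),(500,103)]),31)))
print("stops front top",L(W(A([(180,203),(405,195)]),40)))
print("stops front top inner/outer",L(W(A([(145,200),(212,202),(372,193),(439,193)]),40)))
print("roller ctr",L(W(A([(293,392)]),34+6)))
print("finger hinge-ish", L(W(A([(290,40)]),24+26)))
print(e)
```

```text
holes [[ 620.6 -164.9   24. ]
 [ 631.3 -244.5   24. ]
 [ 421.6 -191.9   24. ]
 [ 432.2 -272.2   24. ]] 200.95038316506174 80.37337563725826 yaw 7.826078268448034
home by holes (if symmetric) [ 536.3 -217.    24. ]
rear edge [[-123.1   20.3]
 [-123.2  -23.5]]
side edges [[ 46.5  48.3]
 [ 45.  -49.4]
 [-72.6  49.5]
 [-73.6 -49.7]]
rail inner [[ 47.7  28. ]
 [ -1.6  28.1]
 [ 46.7 -27.9]
 [ -2.4 -28.4]]
rail mouth corners inner [[-35.4  37.8]
 [-35.6 -38.1]]
stops front top [[ 50.3  20.4]
 [ 51.1 -20.7]]
stops front top inner/outer [[ 51.1  26.8]
 [ 50.2  14.5]
 [ 51.5 -14.6]
 [ 51.6 -26.9]]
roller ctr [[13.1 -0.1]]
finger hinge-ish [[79.1 -0.1]]
[1.  0.1 0. ]
```

Wrist measures: stage_home ≈ (535.5, -217), yaw 7.8°. The given sizes check out within 1 mm: channel ±28, stops near 51, mouth ±38 at -35, roller on the middle line. Next is the carrier.

Request:
arm_command([
  {"xyz": [0.002, 0.0422, 0], "turn": [0, 0, 0.0141]},
  {"xyz": [0.002, 0.0422, 0], "turn": [0, 0, 0.0141]},
  {"xyz": [0.002, 0.0422, 0], "turn": [0, 0, 0.0141]},
  {"xyz": [0.002, 0.0422, 0], "turn": [0, 0, 0.0141]},
  {"xyz": [0.002, 0.0422, 0], "turn": [0, 0, 0.0141]},
  {"xyz": [0.002, 0.0422, 0], "turn": [0, 0, 0.0141]},
  {"xyz": [0.002, 0.0422, 0], "turn": [0, 0, 0.0141]},
  {"xyz": [0.002, 0.0422, 0], "turn": [0, 0, 0.0141]},
  {"xyz": [0.002, 0.0422, 0], "turn": [0, 0, 0.0141]},
  {"xyz": [0.002, 0.0422, 0], "turn": [0, 0, 0.0141]},
  {"xyz": [0.002, 0.0422, 0], "turn": [0, 0, 0.0141]},
  {"xyz": [0, 0, 0], "turn": [0, 0, 0]},
])

```text
clock: 3.18
eef_pos: [449.1, 225.7, 184.3]
eef_rot: [-3.141, 0.0, 0.288]
wrist_force: [-0.6, -0.6, -0.2]
finger_gap: 51.8
```

Request:
arm_command([
  {"xyz": [0, 0, 0], "turn": [0, 0, 0]},
  {"xyz": [0, 0, 0], "turn": [0, 0, 0]},
])

```text
clock: 3.42
eef_pos: [449.3, 223.4, 184.6]
eef_rot: [3.141, -0.0, 0.284]
wrist_force: [0.1, -0.6, -0.5]
finger_gap: 51.8
```

Run:
```python
from h import *
import pickle
s=read_state();w=camera("wrist");pickle.dump((s,w),open("w3.pkl","wb"));t=w["color"][:,:,::-1];cv2.imwrite("pics/w3.png",t);print(s["clock"],s["eef_pos"],s["eef_rot"],s["finger_gap"],s["wrist_force"])
cv2.imwrite("pics/w3a.png",cv2.convertScaleAbs(cv2.resize(t[80:260,240:400],None,fx=3.3,fy=3.3,interpolation=cv2.INTER_CUBIC),alpha=1.6,beta=10))
```

```text
3.425 [449.250382   223.39944061 184.55883182] [ 3.14148004e+00 -8.13456508e-05  2.84155894e-01] 51.81638537979817 [ 0.05616749 -0.64990956 -0.48912294]
```

View pics/w3.png

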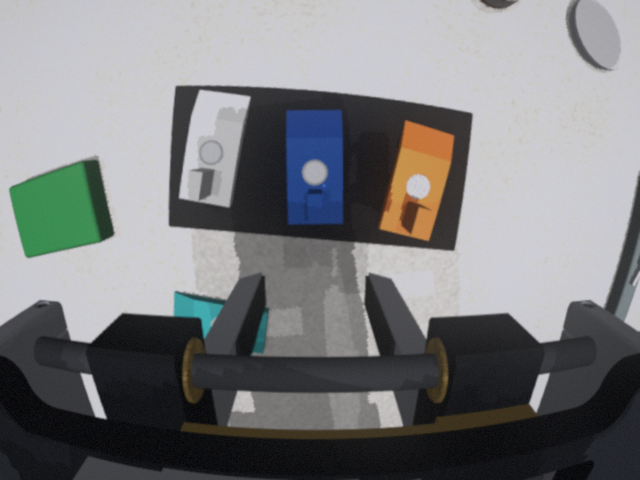

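View pics/w3a.png

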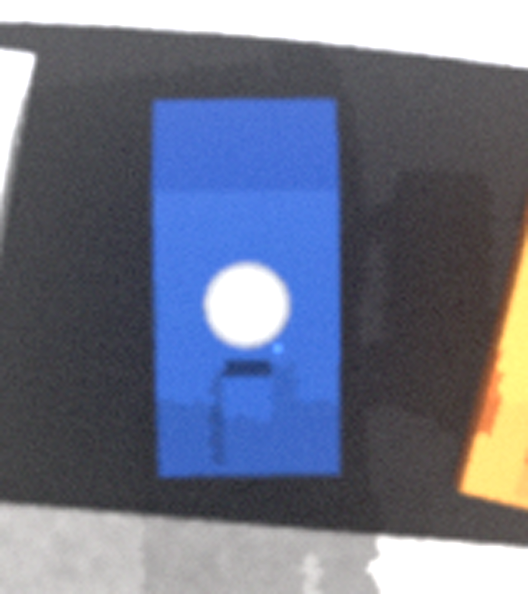

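Run:
```python
from h import *
import pickle
np.set_printoptions(precision=1,suppress=True)
s,w=pickle.load(open("w3.pkl","rb"))
A=lambda p:np.atleast_2d(p)/3.3+[240,80]
W=lambda p,z:wristray(w,s,A(p),z)
n=W([(152,100),(337,97)],10.5);r=W([(153,190),(339,190)],20);t=W([(159,477),(340,474)],20);g=W([(247,305)],20)[0]
d=n.mean(0)-t.mean(0);d[2]=0;L=np.linalg.norm(d);d/=L
print(L,np.linalg.norm(n[0]-n[1]),np.linalg.norm(t[0]-t[1]),np.linalg.norm(r.mean(0)-t.mean(0)))
ctr=(n.mean(0)+t.mean(0))/2;yaw=np.arctan2(d[1],d[0])
print("ctr",ctr,"window",g,"yaw",yaw,np.degrees(yaw),"long edges",[np.degrees(np.arctan2(*(r[i]-t[i])[[1,0]])) for i in (0,1)], "edge dirs",[np.degrees(np.arctan2(*(p[0]-p[1])[[1,0]]))-90 for p in (n,r,t)])
print("tab",ctr-32*d,g-32*d)
print("tab top corners",W([(224,375),(271,375),(224,420),(271,420)],58))
print(wristproj(w,s,[np.r_[(ctr-32*d)[:2],58]])*1, (wristproj(w,s,[np.r_[(ctr-32*d)[:2],58]])-[240,80])*3.3)
```

```text
104.80209399215182 51.04277788299648 50.335329134389724 78.74576208459484
ctr [501.8 238.7  15.2] window [496.9 237.3  20. ] yaw 0.297870500780285 17.066722536158625 long edges [np.float64(16.907040057003098), np.float64(17.12537744523184)] edge dirs [np.float64(17.249381193529743), np.float64(16.3099156324855), np.float64(17.2784857315243)]
tab [471.2 229.3  15.2] [466.3 227.9  20. ]
tab top corners [[481.3 238.5  58. ]
 [484.5 227.6  58. ]
 [470.7 235.5  58. ]
 [473.9 224.5  58. ]]
[[315.4 208.8]] [[248.9 424.9]]
```

Request:
arm_command([
  {"xyz": [0.007, 0.002, -0.036], "turn": [0, 0, 0.0138]},
  {"xyz": [0.007, 0.002, -0.036], "turn": [0, 0, 0]},
  {"xyz": [0.007, 0.0017, -0.036], "turn": [0, 0, 0]},
  {"xyz": [0, 0, 0], "turn": [0, 0, 0]},
  {"xyz": [0, 0, 0], "turn": [0, 0, 0]},
  {"xyz": [0, 0, 0], "turn": [0, 0, 0]},
])

```text
clock: 4.22
eef_pos: [470.6, 230.3, 78.1]
eef_rot: [-3.141, -0.002, 0.299]
wrist_force: [0.5, 0.2, 0.3]
finger_gap: 51.9
```

Run:
```python
from h import *
import pickle
s=read_state();w=camera("wrist");pickle.dump((s,w),open("w4.pkl","wb"));t=w["color"][:,:,::-1];print(s["clock"],s["eef_pos"],s["eef_rot"],s["finger_gap"],s["wrist_force"])
cv2.imwrite("pics/w4a.png",cv2.convertScaleAbs(cv2.resize(t[60:400,200:420],None,fx=1.75*1,fy=1.75,interpolation=cv2.INTER_CUBIC),alpha=1.8,beta=15))
```

```text
4.225 [470.61443735 230.32922994  78.07764248] [-3.14138435e+00 -2.42950990e-03  2.99347531e-01] 51.85232785872778 [0.50908233 0.17890736 0.27630822]
```

View pics/w4a.png

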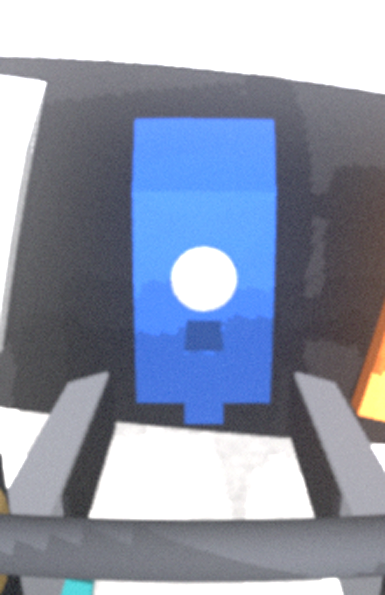

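Run:
```python
from h import *
import pickle
np.set_printoptions(precision=1,suppress=True)
s,w=pickle.load(open("w4.pkl","rb"))
A=lambda p:np.atleast_2d(p)/1.75+[200,60]
W=lambda p,z:wristray(w,s,A(p),z)
P=W([(186,350),(222,350),(185,424),(223,424)],58);print(P,P.mean(0),np.linalg.norm(P[0]+P[1]-P[2]-P[3])/2)
n=W([(134,119),(275,119)],10.5);t=W([(136,403),(271,403)],20)
d=n.mean(0)-t.mean(0);d[2]=0;L=np.linalg.norm(d);d/=L;print(L,np.degrees(np.arctan2(d[1],d[0])),(n.mean(0)+t.mean(0))/2-32*d)
```

```text
[[481.3 238.5  58. ]
 [484.5 228.   58. ]
 [457.7 231.7  58. ]
 [461.3 220.3  58. ]] [471.2 229.6  58. ] 24.52017177100628
104.55990923147526 17.007066495319343 [471.2 229.5  15.2]
```

Tab measured at (471.2, 229.5), yaw 17.0°, and both methods agree (tab length 24.5 against 24). I go down and grip.

Request:
arm_command([
  {"xyz": [0.0006, -0.0008, -0.014], "turn": [0, 0, -0.002]},
  {"xyz": [0, 0, -0.015], "turn": [0, 0, 0]},
  {"xyz": [0, 0, -0.015], "turn": [0, 0, 0]},
  {"xyz": [0, 0, 0], "turn": [0, 0, 0]},
  {"xyz": [0, 0, 0], "turn": [0, 0, 0]},
  {"xyz": [0, 0, 0], "turn": [0, 0, 0]},
])

```text
clock: 5.03
eef_pos: [470.9, 229.5, 32.9]
eef_rot: [-3.142, -0.001, 0.298]
wrist_force: [0.8, -0.4, 0.1]
finger_gap: 51.5
```

Request:
arm_command([
  {"xyz": [0, 0, 0], "turn": [0, 0, 0]},
  {"xyz": [0, 0, 0], "turn": [0, 0, 0]},
  {"xyz": [0, 0, 0], "turn": [0, 0, 0]},
  {"xyz": [0, 0, 0], "turn": [0, 0, 0]},
  {"xyz": [0, 0, 0], "turn": [0, 0, 0]},
  {"xyz": [0, 0, 0], "turn": [0, 0, 0]},
], gripper=1, force=25)

```text
clock: 5.78
eef_pos: [470.6, 229.4, 32.4]
eef_rot: [-3.142, 0.0, 0.297]
wrist_force: [-1.3, 0.1, -0.1]
finger_gap: 12.0
```

Run:
```python
from h import *
s=read_state();print(s["clock"],s["eef_pos"],s["eef_rot"],s["finger_gap"],s["wrist_force"],s["moment"])
```

```text
5.775 [470.64411024 229.43061222  32.44922955] [-3.14156776e+00  3.01894736e-05  2.97477975e-01] 11.96515169590847 [-1.3047169   0.05501281 -0.11805716] [ 0.0128442   0.06690659 -0.02599884]
```

Gripped: the gap of 12 mm is the tab width. I lift and carry it above the stage entry.

Request:
arm_command([
  {"xyz": [0, 0, 0.015], "turn": [0, 0, 0]},
  {"xyz": [0, 0, 0.03], "turn": [0, 0, 0]},
  {"xyz": [0, 0, 0.035], "turn": [0, 0, 0]},
])

```text
clock: 6.15
eef_pos: [470.4, 229.3, 113.9]
eef_rot: [3.142, 0.001, 0.297]
wrist_force: [0.6, 0.7, -2.6]
finger_gap: 11.9
```

Request:
arm_command([
  {"xyz": [-0.0027, -0.02, 0], "turn": [0, 0, -0.0135]},
  {"xyz": [-0.0027, -0.04, 0], "turn": [0, 0, -0.0135]},
  {"xyz": [-0.0027, -0.042, 0], "turn": [0, 0, -0.0135]},
  {"xyz": [-0.0027, -0.042, 0], "turn": [0, 0, -0.0135]},
  {"xyz": [-0.0027, -0.042, 0], "turn": [0, 0, -0.0135]},
  {"xyz": [-0.0027, -0.042, 0], "turn": [0, 0, -0.0135]},
  {"xyz": [-0.0027, -0.042, 0], "turn": [0, 0, -0.0135]},
  {"xyz": [-0.0027, -0.042, 0], "turn": [0, 0, -0.0135]},
  {"xyz": [-0.0027, -0.042, 0], "turn": [0, 0, -0.0135]},
  {"xyz": [-0.0027, -0.042, 0], "turn": [0, 0, -0.0135]},
  {"xyz": [-0.0027, -0.042, 0], "turn": [0, 0, -0.0135]},
  {"xyz": [-0.002, -0.0218, 0], "turn": [0, 0, -0.0125]},
])

```text
clock: 7.65
eef_pos: [437.4, -232.4, 111.5]
eef_rot: [-3.141, 0.001, 0.134]
wrist_force: [1.1, 0.4, -2.0]
finger_gap: 12.1
```

Request:
arm_command([
  {"xyz": [0, 0, -0.02], "turn": [0, 0, 0]},
  {"xyz": [0, 0, -0.01], "turn": [0, 0, 0]},
  {"xyz": [0, 0, 0], "turn": [0, 0, 0]},
  {"xyz": [0, 0, 0], "turn": [0, 0, 0]},
  {"xyz": [0, 0, 0], "turn": [0, 0, 0]},
])

```text
clock: 8.28
eef_pos: [439.2, -230.4, 83.0]
eef_rot: [3.141, -0.001, 0.137]
wrist_force: [0.6, 0.5, -3.0]
finger_gap: 12.0
```

Run:
```python
from h import *
import pickle
s=read_state();w=camera("wrist");pickle.dump((s,w),open("w5.pkl","wb"));t=w["color"][:,:,::-1];print(s["clock"],s["eef_pos"],s["eef_rot"],s["finger_gap"],s["wrist_force"],s["moment"])
cv2.imwrite("pics/w5.png",t)
cv2.imwrite("pics/w5a.png",cv2.convertScaleAbs(cv2.resize(t[0:300,210:410],None,fx=2,fy=2,interpolation=cv2.INTER_CUBIC),alpha=1.6,beta=10))
```

```text
8.275 [ 439.17729599 -230.36761383   82.96521365] [ 3.14103934e+00 -6.62231786e-04  1.36803572e-01] 12.004524923328518 [ 0.5699787   0.48454262 -2.98091838] [0.01604975 0.04603515 0.01673055]
```

View pics/w5a.png

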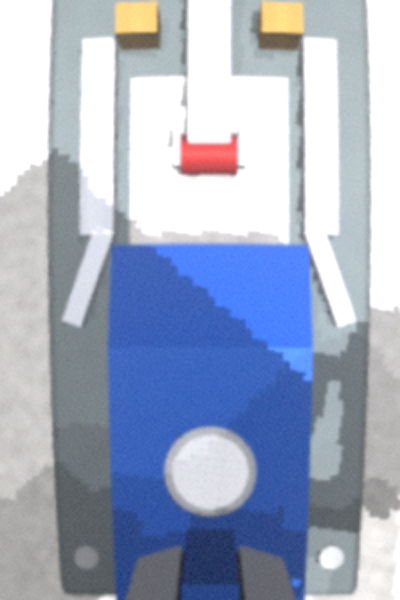

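Run:
```python
from h import *
import pickle
np.set_printoptions(precision=1,suppress=True)
s,w=pickle.load(open("w5.pkl","rb"))
A=lambda p:np.atleast_2d(p)/2+[210,0]
W=lambda p,z:wristray(w,s,A(p),z)
y=np.radians(7.82);e=np.array([np.cos(y),np.sin(y),0]);n=np.array([-e[1],e[0],0]);home=np.array([535.5,-217.1,24])
L=lambda P:np.c_[(P-home)@e,(P-home)@n]
print("nose",L(W([(109,245),(308,245)],61)),"ridge",L(W([(108,347),(312,348)],70.5)))
print("rails",L(W([(115,80),(113,220),(303,80),(306,220)],31)),"stops",L(W([(137,46),(282,45)],40)),"roller",L(W([(209,157)],40)))
print("holes",L(W([(87,558),(331,557)],24)),"win",L(W([(210,471)],70.5)))
print("TCP",L(s["eef_pos"][None]),np.degrees(s["eef_rot"][2]))
```

```text
nose [[-12.5  25.7]
 [-12.4 -25. ]] ridge [[-38.2  24.9]
 [-38.4 -25. ]]
rails [[ 40.9  28.1]
 [ -2.8  28.4]
 [ 41.  -27.7]
 [ -2.7 -28.4]] stops [[ 48.7  20.8]
 [ 49.1 -20.7]] roller [[14.3  0.2]]
holes [[-109.9   40.2]
 [-109.5  -40. ]] win [[-69.5  -0.1]]
TCP [[-97.2  -0. ]] 7.838267314710696
```

The carrier is centred on the rails within 0.3 mm and square, with its nose at -12.5 from home. I lower it.

Request:
arm_command([
  {"xyz": [0, 0, -0.012], "turn": [0, 0, 0]},
  {"xyz": [0, 0, -0.012], "turn": [0, 0, 0]},
  {"xyz": [0, 0, -0.007], "turn": [0, 0, 0]},
  {"xyz": [0, 0, -0.001], "turn": [0, 0, 0]},
  {"xyz": [0, 0, 0], "turn": [0, 0, 0]},
  {"xyz": [0, 0, 0], "turn": [0, 0, 0]},
])

```text
clock: 9.07
eef_pos: [439.1, -230.5, 50.7]
eef_rot: [3.141, -0.0, 0.137]
wrist_force: [0.2, -0.1, -1.3]
finger_gap: 11.5
```

Request:
arm_command([
  {"xyz": [0, 0, -0.0005], "turn": [0, 0, 0]},
  {"xyz": [0, 0, -0.0005], "turn": [0, 0, 0]},
  {"xyz": [0, 0, 0], "turn": [0, 0, 0]},
  {"xyz": [0, 0, 0], "turn": [0, 0, 0]},
])

```text
clock: 9.57
eef_pos: [439.0, -230.4, 49.5]
eef_rot: [-3.142, -0.0, 0.136]
wrist_force: [-0.8, 0.2, -1.5]
finger_gap: 11.8
```

Request:
arm_command([
  {"xyz": [0, 0, -0.0005], "turn": [0, 0, 0]},
  {"xyz": [0, 0, 0], "turn": [0, 0, 0]},
  {"xyz": [0, 0, 0], "turn": [0, 0, 0]},
])

```text
clock: 9.95
eef_pos: [439.0, -230.4, 48.9]
eef_rot: [3.142, -0.0, 0.136]
wrist_force: [-0.7, -0.6, -2.1]
finger_gap: 11.6
```

Request:
arm_command([
  {"xyz": [0, 0, -0.0005], "turn": [0, 0, 0]},
  {"xyz": [0, 0, 0], "turn": [0, 0, 0]},
  {"xyz": [0, 0, 0], "turn": [0, 0, 0]},
])

```text
clock: 10.32
eef_pos: [439.0, -230.4, 48.5]
eef_rot: [3.142, -0.0, 0.136]
wrist_force: [0.3, -1.2, -1.4]
finger_gap: 12.0
```

Run:
```python
from h import *
s=read_state();print(s["clock"],s["eef_pos"],s["eef_rot"],s["finger_gap"],s["wrist_force"],s["moment"])
```

```text
10.325 [ 438.98808499 -230.40859729   48.45937288] [ 3.14152351e+00 -6.32930248e-05  1.36475778e-01] 11.98277820613465 [ 0.28835457 -1.15563561 -1.37790397] [-0.00775503  0.01308719  0.03782183]
```

Request:
arm_command([
  {"xyz": [0, 0, -0.0005], "turn": [0, 0, 0]},
  {"xyz": [0, 0, 0], "turn": [0, 0, 0]},
  {"xyz": [0, 0, 0], "turn": [0, 0, 0]},
])

```text
clock: 10.7
eef_pos: [439.3, -230.6, 48.4]
eef_rot: [3.141, -0.001, 0.136]
wrist_force: [-0.5, -0.0, 4.9]
finger_gap: 11.8
```

Request:
arm_command([
  {"xyz": [0, 0, -0.0005], "turn": [0, 0, 0]},
  {"xyz": [0, 0, 0], "turn": [0, 0, 0]},
  {"xyz": [0, 0, 0], "turn": [0, 0, 0]},
])

```text
clock: 11.08
eef_pos: [439.5, -230.7, 48.4]
eef_rot: [3.14, -0.001, 0.137]
wrist_force: [-1.0, 1.0, 10.5]
finger_gap: 11.8
```

Run:
```python
from h import *
s=read_state();print(s["clock"],s["eef_pos"],s["eef_rot"],s["finger_gap"],s["wrist_force"],s["moment"])
```

```text
11.075 [ 439.52895371 -230.73805452   48.42276256] [ 3.14043036e+00 -1.39179423e-03  1.36545072e-01] 11.750327186685974 [-1.03028315  0.98830649 10.5295467 ] [ 0.30041008  0.44576489 -0.0246538 ]
```

Contact was felt at z = 48.4, with a stiffness of about 12 N/mm. I ease to a light touch and slide.

Request:
arm_command([
  {"xyz": [0, 0, -0.0], "turn": [0, 0, 0]},
  {"xyz": [0, 0, 0.0008], "turn": [0, 0, 0]},
  {"xyz": [0, 0, 0], "turn": [0, 0, 0]},
  {"xyz": [0, 0, 0], "turn": [0, 0, 0]},
])

```text
clock: 11.58
eef_pos: [439.1, -230.4, 48.5]
eef_rot: [3.141, -0.0, 0.137]
wrist_force: [-0.4, 0.2, 5.2]
finger_gap: 11.6
```

Request:
arm_command([
  {"xyz": [0.00297, 0.00041, 0], "turn": [0, 0, 0]},
  {"xyz": [0.00297, 0.00041, 0], "turn": [0, 0, 0]},
  {"xyz": [0.00297, 0.00041, 0], "turn": [0, 0, 0]},
  {"xyz": [0.00297, 0.00041, 0], "turn": [0, 0, 0]},
  {"xyz": [0.00297, 0.00041, 0], "turn": [0, 0, 0]},
  {"xyz": [0.00297, 0.00041, 0], "turn": [0, 0, 0]},
])

```text
clock: 12.32
eef_pos: [457.0, -228.0, 48.4]
eef_rot: [3.141, -0.0, 0.137]
wrist_force: [-1.2, 0.3, 5.9]
finger_gap: 11.9
```

Run:
```python
from h import *
s=read_state();print(s["clock"],s["eef_pos"],s["eef_rot"],s["finger_gap"],s["wrist_force"],s["moment"])
```

```text
12.325 [ 457.03509583 -228.03471971   48.44299225] [ 3.14127597e+00 -2.79230138e-04  1.36500125e-01] 11.908741004272555 [-1.18367889  0.29567226  5.89871526] [0.01316479 0.23451199 0.00178503]
```

Request:
arm_command([
  {"xyz": [0.00297, 0.00041, 0.0003], "turn": [0, 0, 0]},
  {"xyz": [0.00297, 0.00041, 0], "turn": [0, 0, 0]},
  {"xyz": [0.00297, 0.00041, 0], "turn": [0, 0, 0]},
  {"xyz": [0.00297, 0.00041, 0], "turn": [0, 0, 0]},
  {"xyz": [0.00297, 0.00041, 0], "turn": [0, 0, 0]},
  {"xyz": [0.00297, 0.00041, 0], "turn": [0, 0, 0]},
])

```text
clock: 13.08
eef_pos: [474.6, -225.4, 48.5]
eef_rot: [-3.141, 0.001, 0.137]
wrist_force: [-2.4, -0.8, 2.4]
finger_gap: 11.9
```

Request:
arm_command([
  {"xyz": [0.00297, 0.00041, 0], "turn": [0, 0, 0]},
  {"xyz": [0.00297, 0.00041, 0], "turn": [0, 0, 0]},
  {"xyz": [0.00297, 0.00041, 0], "turn": [0, 0, 0]},
  {"xyz": [0.00297, 0.00041, 0], "turn": [0, 0, 0]},
  {"xyz": [0, 0, 0], "turn": [0, 0, 0]},
  {"xyz": [0, 0, 0], "turn": [0, 0, 0]},
])

```text
clock: 13.82
eef_pos: [486.5, -223.8, 48.5]
eef_rot: [-3.142, -0.0, 0.137]
wrist_force: [-0.4, -0.1, -1.3]
finger_gap: 12.0
```

Run:
```python
from h import *
import pickle
s=read_state();w=camera("wrist");pickle.dump((s,w),open("w6.pkl","wb"));t=w["color"][:,:,::-1];print(s["clock"],s["eef_pos"],s["eef_rot"],s["finger_gap"],s["wrist_force"],s["moment"])
cv2.imwrite("pics/w6a.png",cv2.convertScaleAbs(cv2.resize(t[0:300,210:410],None,fx=2,fy=2,interpolation=cv2.INTER_CUBIC),alpha=1.6,beta=10))
```

```text
13.825 [ 486.52282895 -223.78505583   48.45906038] [-3.14156702e+00 -1.56183920e-04  1.36539509e-01] 11.953099535309708 [-0.39281021 -0.13739172 -1.29890305] [-0.06813882  0.06940356 -0.01614091]
```

View pics/w6a.png

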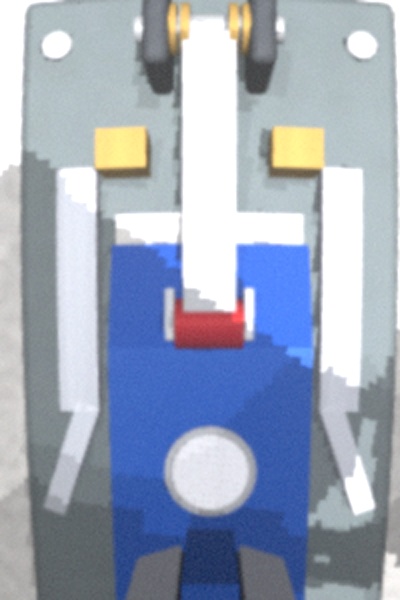

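The roller (px ~210,330 in the crop) sits on the slope near the ridge, and the carrier is centred between the rails. About 16 mm remains, so I continue gently.

Request:
arm_command([
  {"xyz": [0.00198, 0.00027, -0.0002], "turn": [0, 0, 0]},
  {"xyz": [0.00198, 0.00027, 0], "turn": [0, 0, 0]},
  {"xyz": [0.00198, 0.00027, 0], "turn": [0, 0, 0]},
  {"xyz": [0.00198, 0.00027, 0], "turn": [0, 0, 0]},
  {"xyz": [0.00198, 0.00027, 0], "turn": [0, 0, 0]},
  {"xyz": [0.00149, 0.0002, 0], "turn": [0, 0, 0]},
  {"xyz": [0.00099, 0.00014, 0], "turn": [0, 0, 0]},
  {"xyz": [0, 0, 0], "turn": [0, 0, 0]},
  {"xyz": [0, 0, 0], "turn": [0, 0, 0]},
])

```text
clock: 15.0
eef_pos: [499.1, -222.1, 48.5]
eef_rot: [3.141, -0.001, 0.137]
wrist_force: [1.1, 0.5, 1.8]
finger_gap: 11.7
```

Run:
```python
from h import *
s=read_state();print(s["clock"],s["eef_pos"],s["eef_rot"],s["finger_gap"],s["wrist_force"],s["moment"])
```

```text
15.0 [ 499.07973751 -222.12582656   48.45182996] [ 3.14138513e+00 -5.89392115e-04  1.36508101e-01] 11.682419122076164 [1.13580457 0.54274538 1.82554696] [ 0.13675262 -0.08861117 -0.01846906]
```

Request:
arm_command([
  {"xyz": [0.0005, 7e-05, 0], "turn": [0, 0, 0]},
  {"xyz": [0.0005, 7e-05, 0], "turn": [0, 0, 0]},
  {"xyz": [0, 0, 0], "turn": [0, 0, 0]},
])

```text
clock: 15.38
eef_pos: [499.8, -222.1, 48.5]
eef_rot: [3.142, -0.0, 0.136]
wrist_force: [-1.4, 0.1, 3.8]
finger_gap: 11.7
```

Request:
arm_command([
  {"xyz": [0.0005, 7e-05, 0], "turn": [0, 0, 0]},
  {"xyz": [0.0003, 4e-05, 0], "turn": [0, 0, 0]},
  {"xyz": [0, 0, 0], "turn": [0, 0, 0]},
])

```text
clock: 15.75
eef_pos: [500.6, -221.9, 48.4]
eef_rot: [3.142, 0.0, 0.136]
wrist_force: [-2.0, 0.3, 5.3]
finger_gap: 12.1
```

Request:
arm_command([
  {"xyz": [0.0005, 7e-05, 0], "turn": [0, 0, 0]},
  {"xyz": [0, 0, 0], "turn": [0, 0, 0]},
  {"xyz": [0, 0, 0], "turn": [0, 0, 0]},
])

```text
clock: 16.12
eef_pos: [501.1, -221.9, 48.4]
eef_rot: [3.142, 0.0, 0.136]
wrist_force: [-2.1, 0.6, 5.9]
finger_gap: 11.8
```

Request:
arm_command([
  {"xyz": [0.0004, 6e-05, 0.0002], "turn": [0, 0, 0]},
  {"xyz": [0, 0, 0], "turn": [0, 0, 0]},
  {"xyz": [0, 0, 0], "turn": [0, 0, 0]},
])

```text
clock: 16.5
eef_pos: [501.5, -221.8, 48.5]
eef_rot: [-3.142, 0.0, 0.136]
wrist_force: [-1.6, -0.6, 3.7]
finger_gap: 11.9
```

Request:
arm_command([
  {"xyz": [0.0004, 6e-05, 0], "turn": [0, 0, 0]},
  {"xyz": [0, 0, 0], "turn": [0, 0, 0]},
  {"xyz": [0, 0, 0], "turn": [0, 0, 0]},
])

```text
clock: 16.88
eef_pos: [501.9, -221.7, 48.5]
eef_rot: [-3.142, 0.0, 0.137]
wrist_force: [-0.6, -0.5, 1.2]
finger_gap: 12.0
```

Request:
arm_command([
  {"xyz": [0.0004, 6e-05, 0], "turn": [0, 0, 0]},
  {"xyz": [0, 0, 0], "turn": [0, 0, 0]},
  {"xyz": [0, 0, 0], "turn": [0, 0, 0]},
])

```text
clock: 17.25
eef_pos: [502.3, -221.6, 48.5]
eef_rot: [-3.142, 0.0, 0.136]
wrist_force: [-0.3, -0.5, 0.4]
finger_gap: 11.8
```

Request:
arm_command([
  {"xyz": [0.0004, 6e-05, 0], "turn": [0, 0, 0]},
  {"xyz": [0, 0, 0], "turn": [0, 0, 0]},
  {"xyz": [0, 0, 0], "turn": [0, 0, 0]},
])

```text
clock: 17.62
eef_pos: [502.7, -221.6, 48.5]
eef_rot: [-3.142, 0.0, 0.136]
wrist_force: [-1.1, -0.4, -1.0]
finger_gap: 11.9
```

Request:
arm_command([
  {"xyz": [0.0004, 6e-05, 0], "turn": [0, 0, 0]},
  {"xyz": [0, 0, 0], "turn": [0, 0, 0]},
  {"xyz": [0, 0, 0], "turn": [0, 0, 0]},
])

```text
clock: 18.0
eef_pos: [503.1, -221.5, 48.5]
eef_rot: [-3.142, 0.0, 0.136]
wrist_force: [-0.7, -0.6, -2.1]
finger_gap: 12.1
```

Request:
arm_command([
  {"xyz": [0.0004, 6e-05, 0], "turn": [0, 0, 0]},
  {"xyz": [0, 0, 0], "turn": [0, 0, 0]},
  {"xyz": [0, 0, 0], "turn": [0, 0, 0]},
])

```text
clock: 18.38
eef_pos: [503.5, -221.4, 48.5]
eef_rot: [-3.142, 0.0, 0.137]
wrist_force: [0.1, -0.4, -2.8]
finger_gap: 11.8
```

Request:
arm_command([
  {"xyz": [0.0004, 6e-05, -0.0003], "turn": [0, 0, 0]},
  {"xyz": [0, 0, 0], "turn": [0, 0, 0]},
  {"xyz": [0, 0, 0], "turn": [0, 0, 0]},
])

```text
clock: 18.75
eef_pos: [504.1, -221.4, 48.5]
eef_rot: [3.141, -0.0, 0.137]
wrist_force: [-0.9, 0.7, 2.3]
finger_gap: 11.7
```

Request:
arm_command([
  {"xyz": [0.0004, 6e-05, 0], "turn": [0, 0, 0]},
  {"xyz": [0, 0, 0], "turn": [0, 0, 0]},
  {"xyz": [0, 0, 0], "turn": [0, 0, 0]},
])

```text
clock: 19.12
eef_pos: [504.2, -221.4, 48.5]
eef_rot: [3.142, 0.0, 0.137]
wrist_force: [-5.1, -0.0, 6.5]
finger_gap: 11.8
```

Request:
arm_command([
  {"xyz": [0.0004, 6e-05, 0], "turn": [0, 0, 0]},
  {"xyz": [0, 0, 0], "turn": [0, 0, 0]},
  {"xyz": [0, 0, 0], "turn": [0, 0, 0]},
])

```text
clock: 19.5
eef_pos: [504.2, -221.4, 48.5]
eef_rot: [-3.141, 0.001, 0.136]
wrist_force: [-9.2, 0.8, 8.1]
finger_gap: 11.5
```

Contact with the stops: the position has stopped at 504.2 and the push is about 9 N, including 1–2 N of friction. I hold briefly.

Request:
arm_command([
  {"xyz": [0, 0, 0], "turn": [0, 0, 0]},
  {"xyz": [0, 0, 0], "turn": [0, 0, 0]},
  {"xyz": [0, 0, 0], "turn": [0, 0, 0]},
  {"xyz": [0, 0, 0], "turn": [0, 0, 0]},
])

```text
clock: 20.0
eef_pos: [504.2, -221.4, 48.5]
eef_rot: [-3.141, 0.001, 0.136]
wrist_force: [-8.9, -0.4, 7.7]
finger_gap: 11.6
```

Run:
```python
from h import *
s=read_state();w=camera("wrist");t=w["color"][:,:,::-1];print(s["clock"],s["eef_pos"],s["eef_rot"],s["finger_gap"],s["wrist_force"],s["moment"])
cv2.imwrite("pics/w7a.png",cv2.convertScaleAbs(cv2.resize(t[0:300,210:410],None,fx=2,fy=2,interpolation=cv2.INTER_CUBIC),alpha=1.6,beta=10))
```

```text
20.0 [ 504.19414676 -221.41160632   48.46915773] [-3.14142785e+00  1.18282919e-03  1.36427615e-01] 11.636056512523513 [-8.87132415 -0.35757851  7.742461  ] [-0.08359121  1.22035968  0.05572169]
```

View pics/w7a.png

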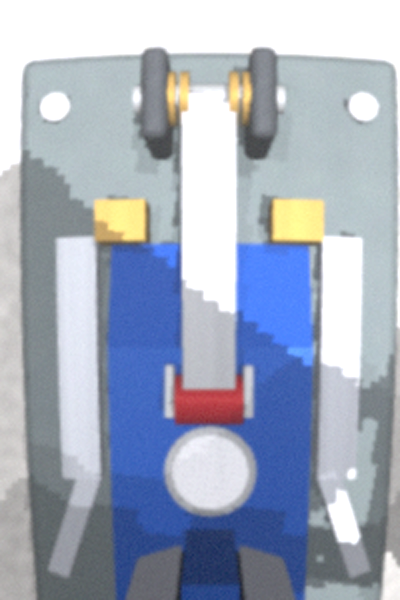

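The nose bears on both brass stops (crop px 120,243 and 298,243) and the roller is on the flat plate. I ease most of the load off and release.

Request:
arm_command([
  {"xyz": [-0.0003, -4e-05, 0.0004], "turn": [0, 0, 0]},
  {"xyz": [0, 0, 0], "turn": [0, 0, 0]},
  {"xyz": [0, 0, 0], "turn": [0, 0, 0]},
])

```text
clock: 20.42
eef_pos: [504.1, -221.3, 48.5]
eef_rot: [-3.141, 0.001, 0.136]
wrist_force: [-5.4, -0.8, 1.1]
finger_gap: 11.5
```

Request:
arm_command([
  {"xyz": [0, 0, 0], "turn": [0, 0, 0]},
  {"xyz": [0, 0, 0], "turn": [0, 0, 0]},
  {"xyz": [0, 0, 0], "turn": [0, 0, 0]},
  {"xyz": [0, 0, 0], "turn": [0, 0, 0]},
  {"xyz": [0, 0, 0], "turn": [0, 0, 0]},
  {"xyz": [0, 0, 0], "turn": [0, 0, 0]},
], gripper=0.5)

```text
clock: 21.18
eef_pos: [504.4, -221.3, 48.6]
eef_rot: [-3.142, -0.0, 0.136]
wrist_force: [0.7, -0.1, 0.9]
finger_gap: 47.2
```

Request:
arm_command([
  {"xyz": [0, 0, 0.01], "turn": [0, 0, 0]},
  {"xyz": [0, 0, 0.03], "turn": [0, 0, 0]},
  {"xyz": [0, 0, 0.03], "turn": [0, 0, 0]},
  {"xyz": [-0.02, 0, 0.03], "turn": [0, 0, 0]},
  {"xyz": [-0.03, 0, 0.02], "turn": [0, 0, 0]},
  {"xyz": [-0.02, 0, 0], "turn": [0, 0, 0]},
  {"xyz": [0, 0, 0], "turn": [0, 0, 0]},
  {"xyz": [0, 0, 0], "turn": [0, 0, 0]},
  {"xyz": [0, 0, 0], "turn": [0, 0, 0]},
])

```text
clock: 22.3
eef_pos: [434.9, -221.3, 168.5]
eef_rot: [-3.141, 0.0, 0.137]
wrist_force: [0.1, -0.5, -0.0]
finger_gap: 47.0
```

Run:
```python
from h import *
import pickle
s=read_state();w=camera("wrist");pickle.dump((s,w),open("w8.pkl","wb"));t=w["color"][:,:,::-1];print(s["clock"],s["eef_pos"],s["eef_rot"],s["finger_gap"],s["wrist_force"])
cv2.imwrite("pics/w8a.png",cv2.convertScaleAbs(cv2.resize(t[0:250,210:410],None,fx=3,fy=2.4,interpolation=cv2.INTER_CUBIC),alpha=1.6,beta=10))
c=camera("scene")["color"][:,:,::-1];cv2.imwrite("pics/s8.png",cv2.resize(c[170:400,80:440],None,fx=2.2,fy=2.2,interpolation=cv2.INTER_CUBIC))
```

```text
22.3 [ 434.9372287  -221.25751866  168.4758987 ] [-3.14133950e+00  2.38955211e-04  1.36812756e-01] 46.95552585816751 [ 0.14715674 -0.52541146 -0.00555596]
```

View pics/w8a.png

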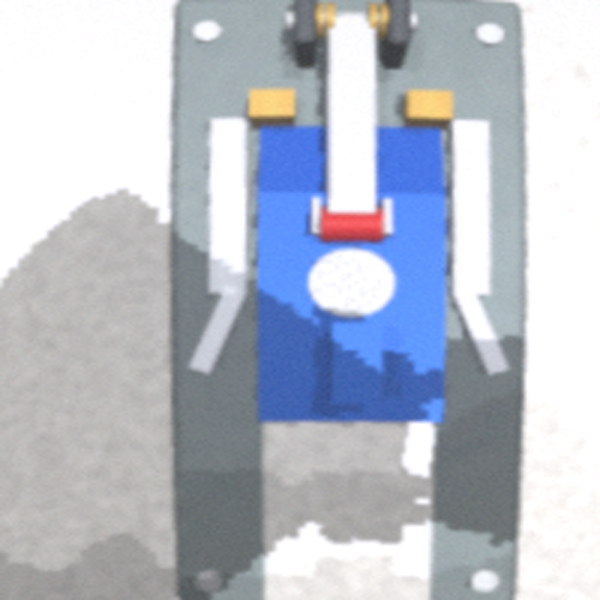

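View pics/s8.png

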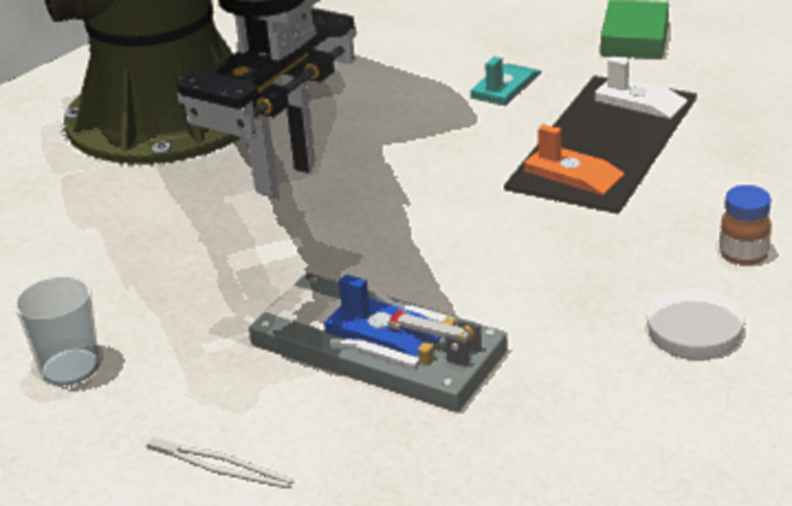

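Run:
```python
from h import *
import pickle
np.set_printoptions(precision=1,suppress=True)
s,w=pickle.load(open("w8.pkl","rb"))
A=lambda p:np.atleast_2d(p)/[3,2.4]+[210,0]
W=lambda p,z:wristray(w,s,A(p),z)
y=np.radians(7.82);e=np.array([np.cos(y),np.sin(y),0]);n=np.array([-e[1],e[0],0]);home=np.array([535.5,-217.1,24])
L=lambda P:np.c_[(P-home)@e,(P-home)@n]
print("nose",L(W([(258,128),(443,128)],26.5)),"ridge",L(W([(258,191),(443,191)],36)),"tail",L(W([(259,421),(442,421)],36)))
print("stops top front",L(W([(271,115),(429,115)],40)),"stops bottom",L(W([(271,124),(429,124)],24)),"holes",L(W([(207,30),(489,33),(208,580),(485,580)],24)))
```

```text
nose [[ 52.4  25.2]
 [ 53.  -26. ]] ridge [[ 27.5  24.6]
 [ 28.  -24.8]] tail [[-51.   24.5]
 [-50.8 -25. ]]
stops top front [[ 53.4  21.1]
 [ 54.  -20.8]] stops bottom [[ 54.5  21.7]
 [ 55.  -22.4]] holes [[  91.6   40.1]
 [  91.5  -40. ]
 [-109.4   40.4]
 [-109.4  -40.4]]
```

The released carrier measures square, with its centre 0.3 mm or less off the middle line. Its nose is within about 1–1.5 mm of the stop face, which is inside the measuring error. I hand it in.

Run:
```python
from cell import *
print(sign_off())
```

```text
the job is handed in; nothing more can be done
None
```

The blue carrier is on the inspection stage, pushed home against the brass end stops and clamped by the finger. I handed the job in at about 22.5 s of the 53 s; no verdict is reported.

- **What I did:** I gripped the carrier by its tab and laid it on the deck about 64 mm behind home. I slid it under the finger and felt the stops as a sudden rise in push while the arm stood still. I held it there for about 0.5 s at about 9 N on the wrist, so roughly 7–8 N on the stops. Then I eased off, opened the gripper and backed away.
- **Forces:** the highest push along the slide was 9.2 N, and the highest downward force on the deck was about 10.5 N. Both are readings taken at the end of each move.
- **Last checks:** the wrist picture after release shows the nose at both stops and the red roller on the flat top. The carrier is square and within about 0.3 mm of the middle line, and its centre is within about 1 mm of home. The gripper is clear. In the scene picture the orange and white carriers, jar, petri dish, beaker, tweezers and slide box look unmoved; I did not measure them again.
- **Disagreements:** the vision estimates of the stop face spread over 49–55 mm instead of 52, so I went by contact. The arm stopped about 1 mm further on than vision had predicted.
- **Not measured:** I could not read the finger's angle or its contact force, so I judged those only from the pictures.

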